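# Raise the overhead stirrer four clicks and lock its column

## Robot

A 6-joint arm with a two-finger parallel gripper is mounted at the origin on the work surface. World frame = base frame: x ahead of the robot, y to its left, z up, the work surface at z = 0. Lengths are in m, angles in rad, forces in N, time in s.
With the tool pointing down it reaches from about 0.25 to 0.725 m from the base axis. Payload 4 kg.
Tool frame: the origin (TCP) lies between the finger pads; the fingertips stand 25 mm ahead of it and the grasp point (between the pads) lies 6 mm ahead of it; z points along the fingers, y is the line along which they close (so a half turn about z gives the same grasp; the last joint's range is limited). The gripper opens to 85 mm and grips with 20 to 120 N. Pads are 22 mm wide; open, the fingers measure 114 mm over their backs; the gripper's body (76 mm by 85 mm) begins 54 mm behind the grasp point. The pads swing forward as they close: fully open they stand 13 mm farther back than shut.
Start: joints at [-1.249, 0.241, 0.005, 1.335, 0, 1.571], TCP at [0.158, -0.474, 0.256] pointing down, gripper open.
Joint ranges: [-2.72, 2.72], [-1.05, 1.87], [-1.09, 1.28], [-1.99, 2.15], [-1.42, 1.44], [-3.14, 3.14]. Speed limits (rad/s): [2.79, 2.79, 3.14, 3.14, 3.14, 3.14].

## Interface

Orientations are given as [roll, pitch, yaw] about the fixed x, y, z axes, in that order (R = Rz(yaw) Ry(pitch) Rx(roll)).
In Python, from plant import arm, viewer gives the robot as it stands. The module is installed in compiled form; this text tells all that it offers.
- The arm moves only by the tool arm_command, never from a script. Its argument "plan" is a list of rows, each a list of 3 entries, a list of its own where there are three numbers: the gripper's target within -1 to 1 (shut at 1, half-way at 0, fully open at -1), then the shift along the tool's x, y, z in mm, then the turn, a rotation vector about the tool's x, y, z in rad. In form: [[gripper, [dx, dy, dz], [ax, ay, az]], ...]. A call has exactly 10 rows; each row shifts and turns the commanded pose from where the row before left it, along the tool's axes as they then stand; what a row does not reach is not made up. A row lasts 1/12 s, in which the tool goes at most 41.7 mm and 7.16 degrees, less where a joint would pass 70% of its speed; a pose out of reach is approached as far as the arm can. A call with a gripper value outside its range is refused whole. The fingers move at their own pace and stop on an object; "squeeze" is the grip in N (left out, the last holds). Time passes only in rows, so rows that do not move let the fingers close, or fill a call up. It gives the time, the measured TCP pose, the force, the opening and the grip force at its end, in the units of the state.
- arm.state(): the state, without advancing time (a new reading comes with each control period).
- viewer.capture(name): name is "side" or "top"; returns a dict with "img" (400x640x3 uint8, red, green, blue), "mtx" (3x3 intrinsics, pixels), "k1" (the pictures are not rectified: a ray, as slopes to the right and down, at radius r is drawn at 1 + k1 r^2 times it, then the intrinsics apply), "R" (3x3) and "t" (3): a world point X has camera coordinates R X + t. Camera axes: x right, y down, z forward; pixel columns grow to the right and rows downward; lengths in m; the calibration is good to about 2 mm. A picture is of the moment at which its call begins. There is no depth.
- arm.sign_off(): hands the job in; it is judged then, once.
The state is a dict: "time": time; "joint_positions": joint angles; "dq": joint speeds; "effort": joint torques, N m; "tcp_pos": TCP position; "tcp_rot": TCP orientation; "force": force on the tool from outside, world axes, zero at the start; "ft_torque": the same for the moment, N m; "opening": opening from 0.0 (shut) to 1.0 (fully open); "grip_force": force on a finger pad.
Only numpy, scipy, OpenCV 4.12 (cv2) and the standard library are available. Lean on these libraries where they do the work, as an engineer would, in place of code of your own. Each camera call takes 0.05 s, during which the arm holds its last target. There are 200 camera calls.

## Task

The run is over: raise the overhead stirrer's head clear of the beaker on its ratchet column (the black knob on top is there to pull it up by), exactly four clicks from where it stands now, and let it settle back on the pawl. Once you have let go of the knob, swing the red cam lever down over its high point until it snaps shut, so that the column is locked. Leave the beaker standing in its place and the other things on the bench where they are.

Things in the scene. Friction and masses are not known exactly. Their poses are not given: they have to be found in the camera images.
- stand: Fixed stand of the overhead stirrer: white base plate 150 x 240 x 12 mm (from -70 to +170 mm along its y, +-75 mm along x), an upright aluminium sleeve 34 mm in diameter in which the toothed steel ratchet column slides, a dark clamp collar near the sleeve's top. Origin at the foot of the column on the table; z up. Stirrer head and beaker stand to its +y side, the cam lever to its -y side.
- knob_grip (a point): Centre of the round black lifting knob on top of the ratchet column, moving with it: 40 mm in diameter, 26 mm high (13 mm above and below this point), on a neck 24 mm in diameter. 28 mm below this point lies the top of a grey bracket, 26 mm wide, that runs from the column along the stand's +y to the motor.
- motor_top (a point): Centre of the top of the stirrer's upright grey motor, 52 mm in diameter and 72 mm high, 105 mm from the column's axis along the stand's +y; level with knob_grip (1 mm higher) and moving with it.
- paddle_tip (a point): Lower end of the stirrer's shaft (8 mm thick, four-bladed paddle 34 mm across), straight below the motor, 169 mm lower than knob_grip and moving with it; at the start it hangs inside the beaker.
- pawl_mid (a point): Middle of the grey pawl box (30 x 26 x 36 mm), clamped to the sleeve on the stand's +x side about 106 mm up; its height is reset by hand and differs from day to day, so the first click comes anywhere from 2 to 13 mm up. A small black pull knob on it frees the pawl and drops the column; not needed. Column teeth are evenly spaced, 10 to 18 mm apart (not marked), at least five clicks in reach.
- sleeve_top (a point): Upper end of the sleeve, on the column's axis, 150 mm above the table; at the start the column is fully down, its brass stop ring resting here. How a click feels at the knob: the pull is the moving weight (4 to 8 N), grows by 5 to 9 N over 9 mm as the pawl rides up a tooth, and at the click drops back to the weight within 2 mm, where it stays for 3 mm or more.
- bracket (a point): Middle of the bracket between column and motor. Column, knob, bracket, motor, shaft and paddle (0.5 to 0.75 kg together) slide straight up and down as one and cannot turn. The column never goes back down past a click: let go just after one, it sinks a few mm onto the pawl; let go before the next, it sinks back to the last.
- cam_lever (a joint): Red cam lever on the collar, swinging in the stand's y-z plane: 0 = open, pointing out along the stand's -y, 30 degrees above level; grows as it swings down; 1.66 = closed, pointing steeply down. Below its high point (0.96) a spring drives it back open; past it, it snaps shut by itself. Pushed squarely at lever_pad it resists with 8 to 12 N up to 0.6, then less and less.
- lever_pivot (a point): Hinge axis of the cam lever, fixed on the stand, 52 mm to the -y side of the column's axis and 140 mm above the table; the axis runs along the stand's x.
- lever_pad (a point): Point on the upper face of the red cam lever, 72 mm out from its pivot, moving with it: where to push. The lever is a flat bar 17 mm wide and 7 mm thick (the pivot lies at half its thickness), its end 97 mm from the pivot.
- beaker_mid (a point): Centre, half-way up, of the glass beaker: 62 mm in diameter, 80 mm high, loose on the base plate under the stirrer, about 105 mm from the column; 110 g.
- tip_box_mid (a point): Centre of a blue pipette-tip box 85 x 125 x 64 mm, loose on the bench; leave alone.
- reagent_mid (a point): Centre of an amber reagent bottle, 72 mm in diameter, 150 mm high, loose on the bench; leave alone.
- tube_rack_mid (a point): Centre of an orange rack of capped tubes, 85 x 165 x 100 mm, loose on the bench; leave alone.
- plate_mid (a point): Centre of a white 96-well plate 85 x 127 x 14 mm, loose on the bench; leave alone.
- chuck_key_mid (a point): Middle of a small steel T-shaped chuck key, 44 mm wide and 36 mm long, 8 mm thick, lying loose on the stand's base plate; leave alone.

How it is judged:
On the way, in this order (a step that is already met when the one before it is completed fails the run):
1. the column rests four clicks above its start (44.5 to 60.5 mm up), the knob let go, the cam lever still open (distance of knob_grip from where it was at the start of the episode between 0.0445 and 0.0605 m and contact force between the fingers and anything else below 0.3 N and value of joint cam_lever below 0.3 rad), for 0.3 s.
2. the cam lever has snapped shut (distance of knob_grip from where it was at the start of the episode between 0.0445 and 0.0605 m and value of joint cam_lever above 1.58 rad), for 0.2 s.
At the end, for the whole second after the job is handed in: The column rests on its fourth tooth above the start (risen by between 44.5 and 60.5 mm, which fits four clicks and neither three nor five), the cam lever is fully closed (above 1.58 rad) and still, the beaker stands upright (within 0.1 rad) within 20 mm of its place, and the robot touches nothing (all of step 2 and velocity of joint cam_lever between -0.1 and 0.1 rad/s and contact force between the fingers and anything else below 0.3 N and angle between beaker_mid's own z axis and vertical below 0.1 rad and distance of beaker_mid from where it was at the start of the episode below 0.02 m).
It fails at once if the beaker is knocked (tilted by more than 0.3 rad or moved by more than 30 mm) (angle between beaker_mid's own z axis and vertical above 0.3 rad or distance of beaker_mid from where it was at the start of the episode above 0.03 m).
It fails at once if one of the other things on the bench is pushed by more than 30 mm (distance of any of tip_box_mid, reagent_mid, tube_rack_mid, plate_mid, chuck_key_mid from where it was at the start of the episode above 0.03 m).
It also fails if it takes over 64 s, if anything falls off the work surface, if the arm or the gripper's body presses on something with over 40 N, if the wrist force passes 120 N, or if a joint passes its speed limit or range.

## Working session

There is one attempt and no reset: what is moved stays moved. The work goes in short steps, Python scripts to look and compute and a tool call to move; the robot and the scene stay as the last step left them, time stands still between calls to the robot, and variables do not carry over. Pictures are saved under pics/ and viewed, at most 10 in all, crops included, and the job is handed in when it is done.

Besides the shell and the picture viewer there is one more tool, called after "Emit:" as name(argument=value, ...) on one line, values as JSON. arm_command: Moves the arm, as the interface text tells. Its arguments: {"type":"object","properties":{"plan":{"type":"array"},"squeeze":{"type":"number"}},"required":["plan"]}

```bash
mkdir -p pics; python3 - <<'E'
from plant import arm, viewer
import cv2,json
for n in("side","top"):
    c=viewer.capture(n); cv2.imwrite(f"pics/{n}0.png",c["img"][:,:,::-1])
    print(n,c["mtx"].tolist(),c["k1"],c["R"].tolist(),c["t"].tolist())
print(arm.state())
E
```

```text
side [[407.62123138740174, 0.0, 313.9368450597459], [0.0, 407.62123138740174, 200.54544032439676], [0.0, 0.0, 1.0]] -0.03464427349755053 [[-0.7992231341117074, -0.6008149360132234, -0.016241753725696594], [-0.3484467851327117, 0.48519479954484973, -0.801979329175828], [0.48972157378589914, -0.6353010460860737, -0.59713094126046]] [0.4299593571140053, 0.2926475236796426, 0.9013231243033589]
top [[372.0175898257013, 0.0, 317.87535821608645], [0.0, 372.0175898257013, 204.4466224756295], [0.0, 0.0, 1.0]] -0.08735541396351833 [[-0.007494964171748381, -0.9993551654603884, -0.03511522148162094], [-0.9986080232169129, 0.009313579637381691, -0.05191602065978718], [0.05220959182825994, 0.034677233193800734, -0.9980338912177028]] [0.024515841258820746, 0.5268407605452847, 1.2119384142291314]
{'time': 0.1, 'joint_positions': array([-1.24900781e+00,  2.41331271e-01,  3.84746950e-03,  1.33521378e+00,
       -2.07216431e-05,  1.57081105e+00]), 'dq': array([-0.00073581, -0.00167603,  0.00141279, -0.00132692, -0.00011834,
        0.00050423]), 'effort': array([-5.12253409e-04, -3.73136580e+01,  2.53010523e+01,  1.08257247e-02,
       -3.24533642e-05,  9.38004575e-06]), 'tcp_pos': array([ 0.157959  , -0.4738353 ,  0.25550074]), 'tcp_rot': array([-3.13969140e+00,  2.07495949e-05,  3.21773831e-01]), 'force': array([ 1.19897199, -0.3850851 , -1.01324131]), 'ft_torque': array([ 0.0077357 ,  0.00536604, -0.02386281]), 'grip_force': 0.0, 'opening': 0.9984926100806241}
```

View pics/side0.png

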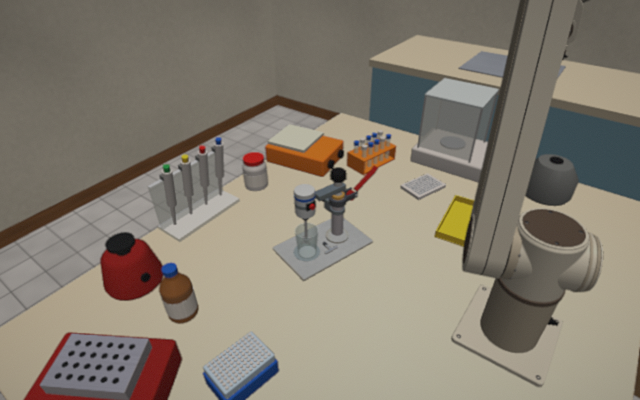

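View pics/top0.png

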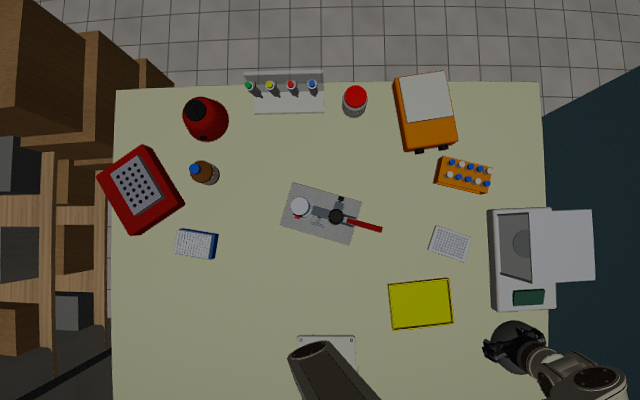

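The side view shows the knob at about (338,174), the motor top at (305,192) and the lever end at (376,170). In the top view the knob is at (336,216), the motor at (300,206) and the lever end at (382,229). I'll enlarge both next.

```bash
python3 - <<'E'
import cv2,numpy as np
s=cv2.imread("pics/side0.png")[150:280,265:395]; t=cv2.imread("pics/top0.png")[175:255,270:400]
s=cv2.resize(s,None,fx=4,fy=4,interpolation=cv2.INTER_CUBIC); cv2.imwrite("pics/sc.png",s)
t=cv2.resize(t,None,fx=6,fy=6,interpolation=cv2.INTER_CUBIC); cv2.imwrite("pics/tc.png",t)
E
```

```text
(no output)
```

View pics/sc.png

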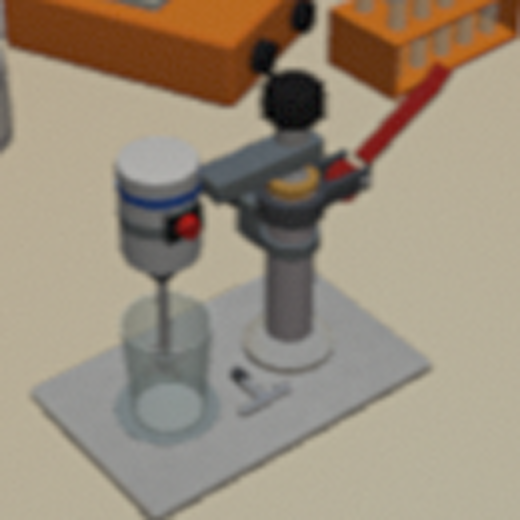

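View pics/tc.png

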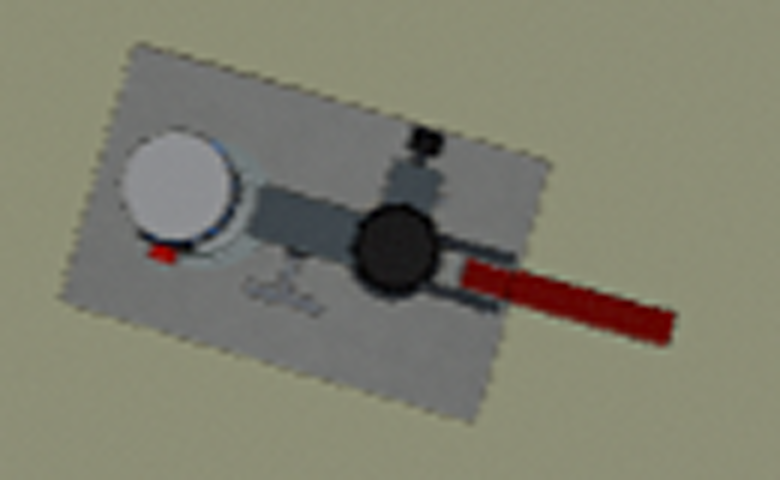

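Enlarged side crop: knob centre (294,100), motor cap centre (157,158), and base corners (35,393), (155,518) and (430,367). Enlarged top crop: knob (397,249), motor (176,186), and corners (137,43), (552,161), (474,424) and (60,298). The lever's end is at (672,328).

```bash
cat > h.py <<'E'
import numpy as np, cv2
from scipy.optimize import least_squares
from scipy.spatial.transform import Rotation as Rn
def proj(c,X):
    X=np.atleast_2d(X); 
    return cv2.projectPoints(X.reshape(-1,1,3).astype(float),cv2.Rodrigues(c["R"])[0],c["t"],c["mtx"],np.array([c["k1"],0,0,0.]))[0].reshape(-1,2)
E
python3 - <<'E'
from h import *
from plant import viewer
T=viewer.capture("top");S=viewer.capture("side")
T={k:np.array(v) if k!='k1' else v for k,v in T.items()};S={k:np.array(v) if k!='k1' else v for k,v in S.items()}
c,s=np.cos(np.pi/6),np.sin(np.pi/6)
def model(p):
    x,y,a,h=p[:4]
    W=lambda P:np.array(P)@np.array([[np.cos(a),np.sin(a),0],[-np.sin(a),np.cos(a),0],[0,0,1]])+[x,y,0]
    B=[[.075,.17,.012],[.075,-.07,.012],[-.075,-.07,.012],[-.075,.17,.012]]
    tp=W([[0,0,h+.006],[0,.105,h+.001]]+B+[[0,-.052-.097*c,.14+.097*s]])
    sp=W([[0,0,h],[0,.105,h+.001],B[0],B[3],B[2]])
    return proj(T,tp)+p[4:6],proj(S,sp)+p[6:8]
to=np.array([[397,249],[176,186],[137,43],[552,161],[474,424],[60,298],[672,328]])/6+[269.6,174.6]
so=np.array([[294,100],[157,158],[35,393],[155,518],[430,367]])/4+[264.6,149.6]
f=lambda p:np.concatenate([(model(p)[0]-to).ravel(),(model(p)[1]-so).ravel(),p[4:]*1])
r=least_squares(f,[.5,-.05,-.2,.22]+[0]*4,loss='soft_l1')
print(r.x.round(4)); print(f(r.x).round(2))
x,y,a,h=r.x[:4]
for q in (0,.96,1.66):
    A=np.pi/6-q; Y=-.052-.072*np.cos(A)-.0035*-np.sin(A)*-1; Z=.14+.072*np.sin(A)+.0035*np.cos(A)
    print(q,x-np.sin(a)*Y,y+np.cos(a)*Y,Z)
E
```

```text
[ 0.4832 -0.0345 -0.2898  0.2196  0.3058 -0.2716  0.0952  1.341 ]
[-0.13 -0.06 -0.12 -0.16 -0.54 -0.35  0.01 -0.08  0.47 -0.02 -0.44  0.56
  0.44  0.47  0.06  0.13  0.38 -0.12 -1.79 -0.73 -0.39  0.48  1.08 -0.86
  0.31 -0.27  0.1   1.34]
0 0.4500594499235317 -0.14575743961972037 0.1790310889132455
0.96 0.4501540793569362 -0.1454401003269828 0.11273896378698722
1.66 0.4606259840267378 -0.11032262469627123 0.07616003153368861
```

Emit:
arm_command(plan=[[-1,[0,0,-6],[0,0,-0.096]],[-1,[0,0,-6],[0,0,-0.096]],[-1,[0,0,-6],[0,0,-0.096]],[-1,[0,0,-6],[0,0,-0.096]],[-1,[0,0,-6],[0,0,-0.096]],[-1,[0,0,-6],[0,0,-0.096]],[-1,[0,0,-6],[0,0,-0.096]],[-1,[0,0,-6],[0,0,-0.096]],[-1,[0,0,-6],[0,0,-0.096]],[-1,[0,0,-6],[0,0,-0.096]]], squeeze=60)

```text
time: 1.03
tcp_pos: [0.1581, -0.4742, 0.3163]
tcp_rot: [-3.141, -0.0, 1.287]
force: [-0.1, 0.3, -0.7]
opening: 0.998
grip_force: 0.0
```

```bash
cat >> h.py <<'E'
def delta(target,yaw=None):
    from plant import arm
    s=arm.state(); R=Rn.from_euler('xyz',s['tcp_rot'])
    print("t",round(s['time'],2),"pos",s['tcp_pos'].round(4),"rot",s['tcp_rot'].round(3),"F",s['force'].round(1),"q",s['joint_positions'].round(2))
    print("tool mm",(R.inv().apply(np.array(target)-s['tcp_pos'])*1000).round(1))
    if yaw is not None: print("turn",(R.inv()*Rn.from_euler('xyz',[np.pi,0,yaw])).as_rotvec().round(3))
E
python3 -c "
from h import *
delta([.4832,-.0345,.316],1.281)"
```

```text
t 1.03 pos [ 0.1581 -0.4742  0.3163] rot [-3.141 -0.     1.287] F [-0.1  0.3 -0.7] q [-1.25  0.22  0.14  1.49 -0.    0.61]
tool mm [5.132e+02 1.888e+02 5.000e-01]
turn [-0.    -0.     0.006]
```

Emit:
arm_command(plan=[[-1,[25.7,9.4,0],[0,0,0]],[-1,[25.7,9.4,0],[0,0,0]],[-1,[25.7,9.4,0],[0,0,0]],[-1,[25.7,9.4,0],[0,0,0]],[-1,[25.7,9.4,0],[0,0,0]],[-1,[25.7,9.4,0],[0,0,0]],[-1,[25.7,9.4,0],[0,0,0]],[-1,[25.7,9.4,0],[0,0,0]],[-1,[25.7,9.4,0],[0,0,0]],[-1,[25.7,9.4,0],[0,0,0]]])

```text
time: 1.87
tcp_pos: [0.3219, -0.2535, 0.3162]
tcp_rot: [-3.142, -0.0, 1.282]
force: [0.1, -0.5, -1.1]
opening: 1.0
grip_force: 0.0
```

Emit:
arm_command(plan=[[-1,[25.7,9.4,0],[0,0,0]],[-1,[25.7,9.4,0],[0,0,0]],[-1,[25.7,9.4,0],[0,0,0]],[-1,[25.7,9.4,0],[0,0,0]],[-1,[25.7,9.4,0],[0,0,0]],[-1,[25.7,9.4,0],[0,0,0]],[-1,[25.7,9.4,0],[0,0,0]],[-1,[25.7,9.4,0],[0,0,0]],[-1,[25.7,9.4,0],[0,0,0]],[-1,[25.7,9.4,0],[0,0,0.006]]])

```text
time: 2.7
tcp_pos: [0.4853, -0.034, 0.3161]
tcp_rot: [-3.141, 0.0, 1.276]
force: [0.7, -0.9, 0.7]
opening: 1.006
grip_force: 0.0
```

```bash
python3 - <<'E'
from h import *
from plant import viewer
delta([.4832,-.0345,.226],1.281)
s=viewer.capture("side")["img"][80:230,260:420,::-1]; t=viewer.capture("top")["img"][165:265,270:400,::-1]
s=cv2.resize(s,(533,500),interpolation=cv2.INTER_CUBIC)
cv2.imwrite("pics/s1.png",s)
E
```

```text
t 2.7 pos [ 0.4853 -0.034   0.3161] rot [-3.141  0.     1.276] F [ 0.7 -0.9  0.7] q [-0.07  0.2   0.1   1.48 -0.    1.8 ]
tool mm [-1.1 -1.8 90.1]
turn [-0.     0.    -0.005]
```

View pics/s1.png

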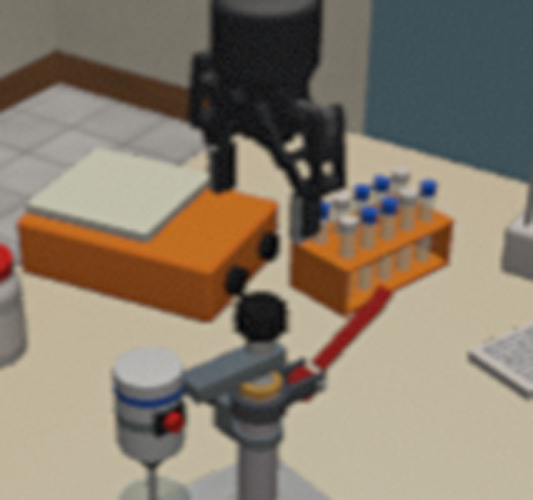

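The fingertips at (222,188) and (305,238) straddle the line above the knob at (261,316), so the gripper is aligned. I'll lower it next.

Emit:
arm_command(plan=[[-1,[-1.1,-1.8,10],[0,0,-0.005]],[-1,[0,0,10],[0,0,0]],[-1,[0,0,10],[0,0,0]],[-1,[0,0,10],[0,0,0]],[-1,[0,0,10],[0,0,0]],[-1,[0,0,10],[0,0,0]],[-1,[0,0,10],[0,0,0]],[-1,[0,0,10],[0,0,0]],[-1,[0,0,10],[0,0,0]],[-1,[0,0,0],[0,0,0]]])

```text
time: 3.63
tcp_pos: [0.4814, -0.0358, 0.2239]
tcp_rot: [-3.138, 0.001, 1.281]
force: [0.9, -0.7, 0.6]
opening: 0.998
grip_force: 0.0
```

Emit:
arm_command(plan=[[0.3,[0,0,0],[0,0,0]],[0.3,[0,0,0],[0,0,0]],[0.3,[0,0,0],[0,0,0]],[0.3,[0,0,0],[0,0,0]],[0.3,[0,0,0],[0,0,0]],[0.3,[0,0,0],[0,0,0]],[0.3,[0,0,0],[0,0,0]],[0.3,[0,0,0],[0,0,0]],[0.3,[0,0,0],[0,0,0]],[0.3,[0,0,0],[0,0,0]]])

```text
time: 4.47
tcp_pos: [0.4836, -0.0359, 0.2274]
tcp_rot: [3.139, -0.0, 1.281]
force: [0.8, -0.3, 5.5]
opening: 0.442
grip_force: 60.3
```

Emit:
arm_command(plan=[[0.3,[0,0,-0.5],[0,0,0]],[0.3,[0,0,-0.5],[0,0,0]],[0.3,[0,0,-0.5],[0,0,0]],[0.3,[0,0,-0.5],[0,0,0]],[0.3,[0,0,0],[0,0,0]],[0.3,[0,0,0],[0,0,0]],[0.3,[0,0,0],[0,0,0]],[0.3,[0,0,0],[0,0,0]],[0.3,[0,0,0],[0,0,0]],[0.3,[0,0,0],[0,0,0]]])

```text
time: 5.3
tcp_pos: [0.4836, -0.0359, 0.2275]
tcp_rot: [3.141, 0.0, 1.281]
force: [5.3, -0.4, -4.2]
opening: 0.45
grip_force: 61.2
```

Emit:
arm_command(plan=[[0.3,[0,0,-0.5],[0,0,0]],[0.3,[0,0,-0.5],[0,0,0]],[0.3,[0,0,-0.5],[0,0,0]],[0.3,[0,0,-0.5],[0,0,0]],[0.3,[0,0,0],[0,0,0]],[0.3,[0,0,0],[0,0,0]],[0.3,[0,0,0],[0,0,0]],[0.3,[0,0,0],[0,0,0]],[0.3,[0,0,0],[0,0,0]],[0.3,[0,0,0],[0,0,0]]])

```text
time: 6.13
tcp_pos: [0.4836, -0.0359, 0.2288]
tcp_rot: [3.142, 0.0, 1.281]
force: [7.5, -1.8, -8.8]
opening: 0.45
grip_force: 61.3
```

Emit:
arm_command(plan=[[0.3,[0,0,-0.5],[0,0,0]],[0.3,[0,0,-0.5],[0,0,0]],[0.3,[0,0,-0.5],[0,0,0]],[0.3,[0,0,-0.5],[0,0,0]],[0.3,[0,0,0],[0,0,0]],[0.3,[0,0,0],[0,0,0]],[0.3,[0,0,0],[0,0,0]],[0.3,[0,0,0],[0,0,0]],[0.3,[0,0,0],[0,0,0]],[0.3,[0,0,0],[0,0,0]]])

```text
time: 6.97
tcp_pos: [0.4835, -0.0359, 0.2305]
tcp_rot: [-3.141, 0.0, 1.281]
force: [7.4, -1.2, -10.3]
opening: 0.448
grip_force: 61.9
```

Emit:
arm_command(plan=[[0.3,[0,0,-0.5],[0,0,0]],[0.3,[0,0,-0.5],[0,0,0]],[0.3,[0,0,-0.5],[0,0,0]],[0.3,[0,0,-0.5],[0,0,0]],[0.3,[0,0,0],[0,0,0]],[0.3,[0,0,0],[0,0,0]],[0.3,[0,0,0],[0,0,0]],[0.3,[0,0,0],[0,0,0]],[0.3,[0,0,0],[0,0,0]],[0.3,[0,0,0],[0,0,0]]])

```text
time: 7.8
tcp_pos: [0.4836, -0.0359, 0.2322]
tcp_rot: [-3.141, 0.0, 1.281]
force: [8.5, -0.5, -11.5]
opening: 0.444
grip_force: 62.2
```

Emit:
arm_command(plan=[[0.3,[0,0.4,-0.5],[0,0,0]],[0.3,[0,0.4,-0.5],[0,0,0]],[0.3,[0,0.4,-0.5],[0,0,0]],[0.3,[0,0.3,-0.5],[0,0,0]],[0.3,[0,0,0],[0,0,0]],[0.3,[0,0,0],[0,0,0]],[0.3,[0,0,0],[0,0,0]],[0.3,[0,0,0],[0,0,0]],[0.3,[0,0,0],[0,0,0]],[0.3,[0,0,0],[0,0,0]]])

```text
time: 8.63
tcp_pos: [0.4836, -0.0359, 0.2339]
tcp_rot: [-3.138, 0.0, 1.281]
force: [5.3, 0.9, -14.6]
opening: 0.447
grip_force: 62.0
```

Emit:
arm_command(plan=[[0.3,[0,0,-0.5],[0,0,0]],[0.3,[0,0,-0.5],[0,0,0]],[0.3,[0,0,-0.5],[0,0,0]],[0.3,[0,0,-0.5],[0,0,0]],[0.3,[0,0,0],[0,0,0]],[0.3,[0,0,0],[0,0,0]],[0.3,[0,0,0],[0,0,0]],[0.3,[0,0,0],[0,0,0]],[0.3,[0,0,0],[0,0,0]],[0.3,[0,0,0],[0,0,0]]])

```text
time: 9.47
tcp_pos: [0.4837, -0.0359, 0.2382]
tcp_rot: [-3.14, -0.0, 1.281]
force: [0.1, 2.0, -7.2]
opening: 0.446
grip_force: 63.0
```

Emit:
arm_command(plan=[[0.3,[0,0,-0.5],[0,0,0]],[0.3,[0,0,-0.5],[0,0,0]],[0.3,[0,0,-0.5],[0,0,0]],[0.3,[0,0,-0.5],[0,0,0]],[0.3,[0,0,0],[0,0,0]],[0.3,[0,0,0],[0,0,0]],[0.3,[0,0,0],[0,0,0]],[0.3,[0,0,0],[0,0,0]],[0.3,[0,0,0],[0,0,0]],[0.3,[0,0,0],[0,0,0]]])

```text
time: 10.3
tcp_pos: [0.4837, -0.036, 0.2402]
tcp_rot: [-3.14, -0.0, 1.281]
force: [-3.5, 4.0, -5.4]
opening: 0.443
grip_force: 63.2
```

Emit:
arm_command(plan=[[0.3,[0,0,-0.5],[0,0,0]],[0.3,[0,0,-0.5],[0,0,0]],[0.3,[0,0,-0.5],[0,0,0]],[0.3,[0,0,-0.5],[0,0,0]],[0.3,[0,0,0],[0,0,0]],[0.3,[0,0,0],[0,0,0]],[0.3,[0,0,0],[0,0,0]],[0.3,[0,0,0],[0,0,0]],[0.3,[0,0,0],[0,0,0]],[0.3,[0,0,0],[0,0,0]]])

```text
time: 11.13
tcp_pos: [0.4837, -0.036, 0.242]
tcp_rot: [-3.14, -0.0, 1.281]
force: [-3.1, 4.1, -6.3]
opening: 0.448
grip_force: 63.0
```

Emit:
arm_command(plan=[[0.3,[0,0,-0.5],[0,0,0]],[0.3,[0,0,-0.5],[0,0,0]],[0.3,[0,0,-0.5],[0,0,0]],[0.3,[0,0,-0.5],[0,0,0]],[0.3,[0,0,0],[0,0,0]],[0.3,[0,0,0],[0,0,0]],[0.3,[0,0,0],[0,0,0]],[0.3,[0,0,0],[0,0,0]],[0.3,[0,0,0],[0,0,0]],[0.3,[0,0,0],[0,0,0]]])

```text
time: 11.97
tcp_pos: [0.4837, -0.036, 0.2437]
tcp_rot: [-3.14, -0.0, 1.281]
force: [-2.0, 4.5, -8.9]
opening: 0.443
grip_force: 62.9
```

Emit:
arm_command(plan=[[0.3,[0,0,-0.5],[0,0,0]],[0.3,[0,0,-0.5],[0,0,0]],[0.3,[0,0,-0.5],[0,0,0]],[0.3,[0,0,-0.5],[0,0,0]],[0.3,[0,0,0],[0,0,0]],[0.3,[0,0,0],[0,0,0]],[0.3,[0,0,0],[0,0,0]],[0.3,[0,0,0],[0,0,0]],[0.3,[0,0,0],[0,0,0]],[0.3,[0,0,0],[0,0,0]]])

```text
time: 12.8
tcp_pos: [0.4837, -0.0359, 0.2453]
tcp_rot: [-3.139, 0.0, 1.281]
force: [-1.8, 5.1, -14.4]
opening: 0.444
grip_force: 62.5
```

Emit:
arm_command(plan=[[0.3,[0,0,-0.5],[0,0,0]],[0.3,[0,0,-0.5],[0,0,0]],[0.3,[0,0,-0.5],[0,0,0]],[0.3,[0,0,-0.5],[0,0,0]],[0.3,[0,0,0],[0,0,0]],[0.3,[0,0,0],[0,0,0]],[0.3,[0,0,0],[0,0,0]],[0.3,[0,0,0],[0,0,0]],[0.3,[0,0,0],[0,0,0]],[0.3,[0,0,0],[0,0,0]]])

```text
time: 13.63
tcp_pos: [0.4837, -0.036, 0.248]
tcp_rot: [-3.14, -0.0, 1.281]
force: [-1.5, 4.7, -12.6]
opening: 0.443
grip_force: 62.9
```

Emit:
arm_command(plan=[[0.3,[0,0,-0.5],[0,0,0]],[0.3,[0,0,-0.5],[0,0,0]],[0.3,[0,0,-0.5],[0,0,0]],[0.3,[0,0,-0.5],[0,0,0]],[0.3,[0,0,0],[0,0,0]],[0.3,[0,0,0],[0,0,0]],[0.3,[0,0,0],[0,0,0]],[0.3,[0,0,0],[0,0,0]],[0.3,[0,0,0],[0,0,0]],[0.3,[0,0,0],[0,0,0]]])

```text
time: 14.47
tcp_pos: [0.4837, -0.036, 0.2487]
tcp_rot: [-3.139, 0.0, 1.281]
force: [-0.4, 4.3, -20.0]
opening: 0.447
grip_force: 62.7
```

Emit:
arm_command(plan=[[0.3,[0,0,-0.5],[0,0,0]],[0.3,[0,0,-0.5],[0,0,0]],[0.3,[0,0,-0.5],[0,0,0]],[0.3,[0,0,-0.5],[0,0,0]],[0.3,[0,0,0],[0,0,0]],[0.3,[0,0,0],[0,0,0]],[0.3,[0,0,0],[0,0,0]],[0.3,[0,0,0],[0,0,0]],[0.3,[0,0,0],[0,0,0]],[0.3,[0,0,0],[0,0,0]]])

```text
time: 15.3
tcp_pos: [0.4837, -0.036, 0.253]
tcp_rot: [-3.141, -0.0, 1.281]
force: [-4.4, 6.0, -6.9]
opening: 0.446
grip_force: 64.2
```

Emit:
arm_command(plan=[[0.3,[0,0,-0.5],[0,0,0]],[0.3,[0,0,-0.5],[0,0,0]],[0.3,[0,0,-0.5],[0,0,0]],[0.3,[0,0,-0.5],[0,0,0]],[0.3,[0,0,0],[0,0,0]],[0.3,[0,0,0],[0,0,0]],[0.3,[0,0,0],[0,0,0]],[0.3,[0,0,0],[0,0,0]],[0.3,[0,0,0],[0,0,0]],[0.3,[0,0,0],[0,0,0]]])

```text
time: 16.13
tcp_pos: [0.4837, -0.036, 0.2552]
tcp_rot: [-3.141, -0.0, 1.281]
force: [-4.1, 5.6, -6.6]
opening: 0.441
grip_force: 64.2
```

Emit:
arm_command(plan=[[0.3,[0,0,-0.5],[0,0,0]],[0.3,[0,0,-0.5],[0,0,0]],[0.3,[0,0,-0.5],[0,0,0]],[0.3,[0,0,-0.5],[0,0,0]],[0.3,[0,0,0],[0,0,0]],[0.3,[0,0,0],[0,0,0]],[0.3,[0,0,0],[0,0,0]],[0.3,[0,0,0],[0,0,0]],[0.3,[0,0,0],[0,0,0]],[0.3,[0,0,0],[0,0,0]]])

```text
time: 16.97
tcp_pos: [0.4837, -0.036, 0.2571]
tcp_rot: [-3.141, -0.0, 1.281]
force: [-5.0, 5.5, -7.8]
opening: 0.45
grip_force: 64.2
```

Emit:
arm_command(plan=[[0.3,[0,0,-0.5],[0,0,0]],[0.3,[0,0,-0.5],[0,0,0]],[0.3,[0,0,-0.5],[0,0,0]],[0.3,[0,0,-0.5],[0,0,0]],[0.3,[0,0,0],[0,0,0]],[0.3,[0,0,0],[0,0,0]],[0.3,[0,0,0],[0,0,0]],[0.3,[0,0,0],[0,0,0]],[0.3,[0,0,0],[0,0,0]],[0.3,[0,0,0],[0,0,0]]])

```text
time: 17.8
tcp_pos: [0.4837, -0.036, 0.2587]
tcp_rot: [-3.141, -0.0, 1.281]
force: [-3.3, 5.1, -8.8]
opening: 0.445
grip_force: 64.0
```

Emit:
arm_command(plan=[[0.3,[0,0,-0.5],[0,0,0]],[0.3,[0,0,-0.5],[0,0,0]],[0.3,[0,0,-0.5],[0,0,0]],[0.3,[0,0,-0.5],[0,0,0]],[0.3,[0,0,0],[0,0,0]],[0.3,[0,0,0],[0,0,0]],[0.3,[0,0,0],[0,0,0]],[0.3,[0,0,0],[0,0,0]],[0.3,[0,0,0],[0,0,0]],[0.3,[0,0,0],[0,0,0]]])

```text
time: 18.63
tcp_pos: [0.4837, -0.036, 0.2603]
tcp_rot: [-3.14, -0.0, 1.281]
force: [-3.4, 4.5, -10.7]
opening: 0.446
grip_force: 63.8
```

Emit:
arm_command(plan=[[0.3,[0,0,-0.5],[0,0,0]],[0.3,[0,0,-0.5],[0,0,0]],[0.3,[0,0,-0.5],[0,0,0]],[0.3,[0,0,-0.5],[0,0,0]],[0.3,[0,0,0],[0,0,0]],[0.3,[0,0,0],[0,0,0]],[0.3,[0,0,0],[0,0,0]],[0.3,[0,0,0],[0,0,0]],[0.3,[0,0,0],[0,0,0]],[0.3,[0,0,0],[0,0,0]]])

```text
time: 19.47
tcp_pos: [0.4837, -0.036, 0.262]
tcp_rot: [-3.14, -0.0, 1.281]
force: [-1.8, 5.0, -13.3]
opening: 0.447
grip_force: 63.7
```

Emit:
arm_command(plan=[[0.3,[0,0,-0.5],[0,0,0]],[0.3,[0,0,-0.5],[0,0,0]],[0.3,[0,0,-0.5],[0,0,0]],[0.3,[0,0,-0.5],[0,0,0]],[0.3,[0,0,0],[0,0,0]],[0.3,[0,0,0],[0,0,0]],[0.3,[0,0,0],[0,0,0]],[0.3,[0,0,0],[0,0,0]],[0.3,[0,0,0],[0,0,0]],[0.3,[0,0,0],[0,0,0]]])

```text
time: 20.3
tcp_pos: [0.4837, -0.036, 0.264]
tcp_rot: [-3.14, -0.0, 1.281]
force: [-3.1, 4.7, -12.5]
opening: 0.446
grip_force: 63.7
```

Emit:
arm_command(plan=[[0.3,[0,0,-0.5],[0,0,0]],[0.3,[0,0,-0.5],[0,0,0]],[0.3,[0,0,-0.5],[0,0,0]],[0.3,[0,0,-0.5],[0,0,0]],[0.3,[0,0,0],[0,0,0]],[0.3,[0,0,0],[0,0,0]],[0.3,[0,0,0],[0,0,0]],[0.3,[0,0,0],[0,0,0]],[0.3,[0,0,0],[0,0,0]],[0.3,[0,0,0],[0,0,0]]])

```text
time: 21.13
tcp_pos: [0.4837, -0.036, 0.2646]
tcp_rot: [-3.139, 0.0, 1.281]
force: [-0.1, 5.1, -19.0]
opening: 0.443
grip_force: 63.1
```

Emit:
arm_command(plan=[[0.3,[0,0,-0.5],[0,0,0]],[0.3,[0,0,-0.5],[0,0,0]],[0.3,[0,0,-0.5],[0,0,0]],[0.3,[0,0,-0.5],[0,0,0]],[0.3,[0,0,0],[0,0,0]],[0.3,[0,0,0],[0,0,0]],[0.3,[0,0,0],[0,0,0]],[0.3,[0,0,0],[0,0,0]],[0.3,[0,0,0],[0,0,0]],[0.3,[0,0,0],[0,0,0]]])

```text
time: 21.97
tcp_pos: [0.4837, -0.036, 0.2691]
tcp_rot: [-3.141, -0.0, 1.281]
force: [-3.6, 5.5, -6.6]
opening: 0.443
grip_force: 64.5
```

Emit:
arm_command(plan=[[0.3,[0,0,-0.5],[0,0,0]],[0.3,[0,0,-0.5],[0,0,0]],[0.3,[0,0,-0.5],[0,0,0]],[0.3,[0,0,-0.5],[0,0,0]],[0.3,[0,0,0],[0,0,0]],[0.3,[0,0,0],[0,0,0]],[0.3,[0,0,0],[0,0,0]],[0.3,[0,0,0],[0,0,0]],[0.3,[0,0,0],[0,0,0]],[0.3,[0,0,0],[0,0,0]]])

```text
time: 22.8
tcp_pos: [0.4837, -0.036, 0.2712]
tcp_rot: [-3.141, -0.0, 1.281]
force: [-4.5, 4.8, -6.3]
opening: 0.441
grip_force: 64.5
```

Emit:
arm_command(plan=[[0.3,[0,0,-0.5],[0,0,0]],[0.3,[0,0,-0.5],[0,0,0]],[0.3,[0,0,-0.5],[0,0,0]],[0.3,[0,0,-0.5],[0,0,0]],[0.3,[0,0,0],[0,0,0]],[0.3,[0,0,0],[0,0,0]],[0.3,[0,0,0],[0,0,0]],[0.3,[0,0,0],[0,0,0]],[0.3,[0,0,0],[0,0,0]],[0.3,[0,0,0],[0,0,0]]])

```text
time: 23.63
tcp_pos: [0.4837, -0.036, 0.273]
tcp_rot: [-3.141, -0.0, 1.281]
force: [-4.7, 5.6, -8.0]
opening: 0.447
grip_force: 64.4
```

Emit:
arm_command(plan=[[0.3,[0,0,-0.5],[0,0,0]],[0.3,[0,0,-0.5],[0,0,0]],[0.3,[0,0,-0.5],[0,0,0]],[0.3,[0,0,-0.5],[0,0,0]],[0.3,[0,0,0],[0,0,0]],[0.3,[0,0,0],[0,0,0]],[0.3,[0,0,0],[0,0,0]],[0.3,[0,0,0],[0,0,0]],[0.3,[0,0,0],[0,0,0]],[0.3,[0,0,0],[0,0,0]]])

```text
time: 24.47
tcp_pos: [0.4837, -0.036, 0.2744]
tcp_rot: [-3.141, -0.0, 1.281]
force: [-3.0, 5.8, -11.2]
opening: 0.447
grip_force: 64.1
```

Emit:
arm_command(plan=[[0.3,[0,0,-0.5],[0,0,0]],[0.3,[0,0,-0.5],[0,0,0]],[0.3,[0,0,-0.5],[0,0,0]],[0.3,[0,0,-0.5],[0,0,0]],[0.3,[0,0,0],[0,0,0]],[0.3,[0,0,0],[0,0,0]],[0.3,[0,0,0],[0,0,0]],[0.3,[0,0,0],[0,0,0]],[0.3,[0,0,0],[0,0,0]],[0.3,[0,0,0],[0,0,0]]])

```text
time: 25.3
tcp_pos: [0.4837, -0.036, 0.2759]
tcp_rot: [-3.14, -0.0, 1.281]
force: [-2.0, 6.0, -13.0]
opening: 0.444
grip_force: 64.0
```

Emit:
arm_command(plan=[[0.3,[0,0,-0.5],[0,0,0]],[0.3,[0,0,-0.5],[0,0,0]],[0.3,[0,0,-0.5],[0,0,0]],[0.3,[0,0,-0.5],[0,0,0]],[0.3,[0,0,0],[0,0,0]],[0.3,[0,0,0],[0,0,0]],[0.3,[0,0,0],[0,0,0]],[0.3,[0,0,0],[0,0,0]],[0.3,[0,0,0],[0,0,0]],[0.3,[0,0,0],[0,0,0]]])

```text
time: 26.13
tcp_pos: [0.4837, -0.036, 0.2777]
tcp_rot: [-3.14, -0.0, 1.281]
force: [-1.8, 4.6, -13.7]
opening: 0.445
grip_force: 63.8
```

Emit:
arm_command(plan=[[0.3,[0,0,-0.5],[0,0,0]],[0.3,[0,0,-0.5],[0,0,0]],[0.3,[0,0,-0.5],[0,0,0]],[0.3,[0,0,-0.5],[0,0,0]],[0.3,[0,0,0],[0,0,0]],[0.3,[0,0,0],[0,0,0]],[0.3,[0,0,0],[0,0,0]],[0.3,[0,0,0],[0,0,0]],[0.3,[0,0,0],[0,0,0]],[0.3,[0,0,0],[0,0,0]]])

```text
time: 26.97
tcp_pos: [0.4837, -0.036, 0.28]
tcp_rot: [-3.14, -0.0, 1.281]
force: [-2.5, 4.7, -13.0]
opening: 0.449
grip_force: 64.0
```

Emit:
arm_command(plan=[[0.3,[0,0,-0.5],[0,0,0]],[0.3,[0,0,-0.5],[0,0,0]],[0.3,[0,0,-0.5],[0,0,0]],[0.3,[0,0,-0.5],[0,0,0]],[0.3,[0,0,0],[0,0,0]],[0.3,[0,0,0],[0,0,0]],[0.3,[0,0,0],[0,0,0]],[0.3,[0,0,0],[0,0,0]],[0.3,[0,0,0],[0,0,0]],[0.3,[0,0,0],[0,0,0]]])

```text
time: 27.8
tcp_pos: [0.4837, -0.0359, 0.2807]
tcp_rot: [-3.139, 0.0, 1.281]
force: [0.0, 5.0, -18.6]
opening: 0.445
grip_force: 63.4
```

Emit:
arm_command(plan=[[0.3,[0,0,-0.5],[0,0,0]],[0.3,[0,0,-0.5],[0,0,0]],[0.3,[0,0,-0.5],[0,0,0]],[0.3,[0,0,-0.5],[0,0,0]],[0.3,[0,0,0],[0,0,0]],[0.3,[0,0,0],[0,0,0]],[0.3,[0,0,0],[0,0,0]],[0.3,[0,0,0],[0,0,0]],[0.3,[0,0,0],[0,0,0]],[0.3,[0,0,0],[0,0,0]]])

```text
time: 28.63
tcp_pos: [0.4837, -0.036, 0.2852]
tcp_rot: [-3.141, -0.0, 1.281]
force: [-4.0, 5.8, -6.2]
opening: 0.443
grip_force: 64.5
```

Emit:
arm_command(plan=[[0.3,[0,0,0.5],[0,0,0]],[0.3,[0,0,0.5],[0,0,0]],[0.3,[0,0,0.5],[0,0,0]],[0.3,[0,0,0.5],[0,0,0]],[0.3,[0,0,0.5],[0,0,0]],[0.3,[0,0,0.5],[0,0,0]],[0.3,[0,0,0.5],[0,0,0]],[0.3,[0,0,0],[0,0,0]],[0.3,[0,0,0],[0,0,0]],[0.3,[0,0,0],[0,0,0]]])

```text
time: 29.47
tcp_pos: [0.4837, -0.036, 0.2821]
tcp_rot: [3.141, -0.001, 1.281]
force: [-4.5, 4.8, -5.4]
opening: 0.445
grip_force: 64.7
```

Emit:
arm_command(plan=[[-1,[0,0,0],[0,0,0]],[-1,[0,0,0],[0,0,0]],[-1,[0,0,0],[0,0,0]],[-1,[0,0,0],[0,0,0]],[-1,[0,0,0],[0,0,0]],[-1,[0,0,0],[0,0,0]],[-1,[0,0,0],[0,0,0]],[-1,[0,0,0],[0,0,0]],[-1,[0,0,0],[0,0,0]],[-1,[0,0,0],[0,0,0]]])

```text
time: 30.3
tcp_pos: [0.4842, -0.0362, 0.2807]
tcp_rot: [-3.141, 0.0, 1.281]
force: [-1.0, 0.1, -0.4]
opening: 0.999
grip_force: 0.0
```

Emit:
arm_command(plan=[[-1,[0,0,-4],[0,0,0]],[-1,[0,0,-8],[0,0,0]],[-1,[0,0,-8],[0,0,0]],[-1,[0,0,-8],[0,0,0]],[-1,[0,0,-8],[0,0,0]],[-1,[0,0,-8],[0,0,0]],[-1,[0,0,-8],[0,0,0]],[-1,[0,0,-8],[0,0,0]],[-1,[0,0,0],[0,0,0]],[-1,[0,0,0],[0,0,0]]])

```text
time: 31.13
tcp_pos: [0.4845, -0.0362, 0.3414]
tcp_rot: [3.14, -0.0, 1.281]
force: [-0.4, -0.1, -0.6]
opening: 1.001
grip_force: 0.0
```

```bash
python3 - <<'E'
from h import *
from plant import viewer
delta([.4501,-.1458,.32],1.281)
s=viewer.capture("side")["img"][80:230,260:420,::-1]
s=cv2.resize(s,(640,600),interpolation=cv2.INTER_CUBIC)
cv2.imwrite("pics/s2.png",s)
E
```

```text
t 31.13 pos [ 0.4845 -0.0362  0.3414] rot [ 3.14  -0.     1.281] F [-0.4 -0.1 -0.6] q [-0.07  0.19  0.16  1.54 -0.    1.79]
tool mm [-114.8   -1.7   21.3]
turn [ 0.001 -0.    -0.   ]
```

View pics/s2.png

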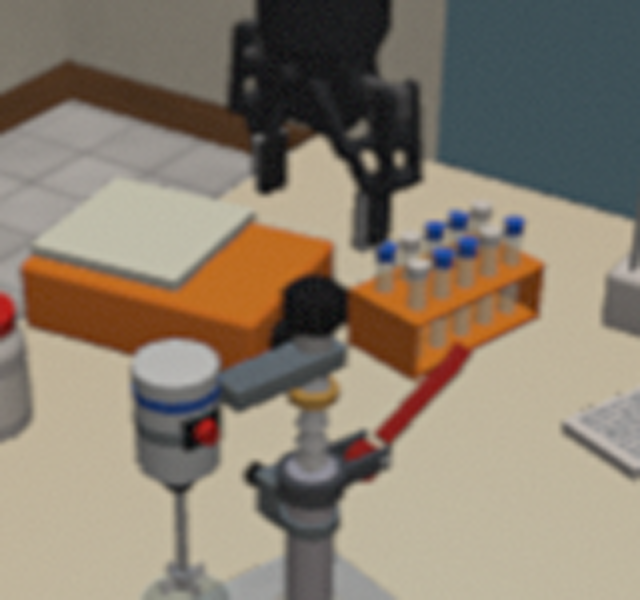

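The column stands up on its pawl: the knob moved from row 174 to row 157, the brass ring is clear of the sleeve and the lever is still open. Next I'll push the lever with the gripper shut.

Emit:
arm_command(plan=[[1,[-11.7,0,0],[0,0,0]],[1,[-11.7,0,0],[0,0,0]],[1,[-11.7,0,0],[0,0,0]],[1,[-11.7,0,0],[0,0,0]],[1,[-11.7,0,0],[0,0,0]],[1,[-11.7,-0.7,0],[0,0,0]],[1,[-11.7,0,0],[0,0,0]],[1,[-11.7,0,0],[0,0,0]],[1,[-11.7,0,0],[0,0,0]],[1,[-11.7,0,0],[0,0,0]]])

```text
time: 32.02
tcp_pos: [0.4497, -0.1493, 0.3408]
tcp_rot: [3.142, 0.0, 1.281]
force: [0.5, -1.1, -0.2]
opening: 0.006
grip_force: 0.0
```

Emit:
arm_command(plan=[[1,[0,0,12],[0,0,0]],[1,[0,0,12],[0,0,0]],[1,[0,0,12],[0,0,0]],[1,[0,0,12],[0,0,0]],[1,[0,0,12],[0,0,0]],[1,[0,0,12],[0,0,0]],[1,[0,0,12],[0,0,0]],[1,[0,0,12],[0,0,0]],[1,[0,0,12],[0,0,0]],[1,[0,0,7],[0,0,0]]])

```text
time: 32.85
tcp_pos: [0.4494, -0.1484, 0.2245]
tcp_rot: [-3.14, -0.0, 1.281]
force: [-0.9, -0.4, 0.4]
opening: 0.0
grip_force: 0.0
```

```bash
python3 - <<'E'
from h import *
from plant import viewer
delta([.4503,-.1483,.22],1.281)
s=viewer.capture("side")["img"][80:230,290:450,::-1]
s=cv2.resize(s,(640,600),interpolation=cv2.INTER_CUBIC)
cv2.imwrite("pics/s3.png",s)
E
```

```text
t 32.85 pos [ 0.4494 -0.1484  0.2245] rot [-3.14  -0.     1.281] F [-0.9 -0.4  0.4] q [-0.32  0.21 -0.12  1.24 -0.    1.54]
tool mm [0.4 0.8 4.5]
turn [-0.002 -0.    -0.   ]
```

View pics/s3.png

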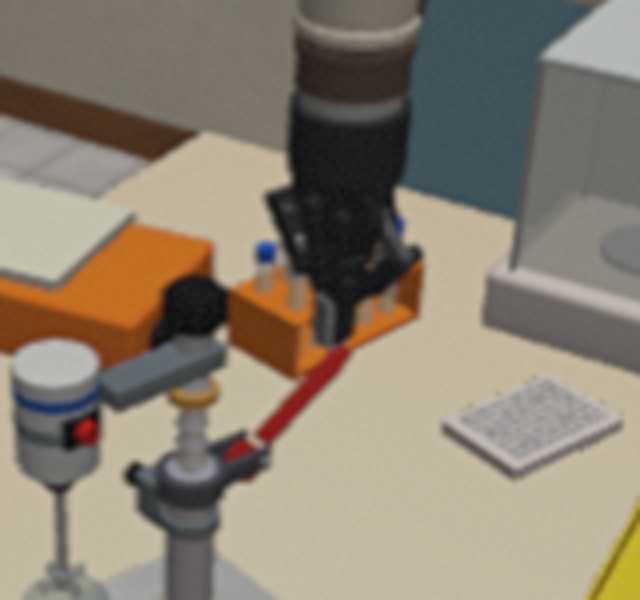

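The shut fingertips at (333,343) sit just over the lever's outer part (its end is at (345,350)). I'll move about 4 mm inward and press down.

Emit:
arm_command(plan=[[1,[4,0.8,0],[0,0,0]],[1,[0,0,5],[0,0,0]],[1,[0,0,5],[0,0,0]],[1,[0,0,5],[0,0,0]],[1,[0,0,5],[0,0,0]],[1,[0,0,5],[0,0,0]],[1,[0,0,5],[0,0,0]],[1,[0,0,5],[0,0,0]],[1,[0,0,5],[0,0,0]],[1,[0,0,0],[0,0,0]]])

```text
time: 33.73
tcp_pos: [0.4532, -0.1465, 0.1873]
tcp_rot: [3.137, 0.004, 1.28]
force: [-1.4, -3.5, 10.8]
opening: 0.001
grip_force: 4.5
```

Emit:
arm_command(plan=[[1,[0,0,5],[0,0,0]],[1,[0,0,5],[0,0,0]],[1,[0,0,5],[0,0,0]],[1,[0,0,5],[0,0,0]],[1,[0,0,5],[0,0,0]],[1,[0,0,5],[0,0,0]],[1,[0,0,5],[0,0,0]],[1,[0,0,5],[0,0,0]],[1,[0,0,5],[0,0,0]],[1,[0,0,5],[0,0,0]]])

```text
time: 34.57
tcp_pos: [0.4521, -0.1446, 0.1356]
tcp_rot: [3.141, 0.0, 1.281]
force: [-0.7, 0.0, 0.4]
opening: 0.002
grip_force: 0.0
```

Emit:
arm_command(plan=[[1,[0,0,5],[0,0,0]],[1,[0,0,5],[0,0,0]],[1,[0,0,0],[0,0,0]],[1,[-10,0,-10],[0,0,0]],[1,[-10,0,-20],[0,0,0]],[1,[-10,0,-20],[0,0,0]],[1,[-10,0,-20],[0,0,0]],[1,[-10,0,-20],[0,0,0]],[1,[-10,0,-20],[0,0,0]],[1,[0,0,0],[0,0,0]]])

```text
time: 35.4
tcp_pos: [0.4364, -0.2042, 0.2397]
tcp_rot: [3.134, 0.002, 1.279]
force: [0.3, -0.1, 0.2]
opening: 0.001
grip_force: 0.0
```

```bash
python3 - <<'E'
from h import *
from plant import viewer
delta([.4503,-.1483,.22],1.281)
s=viewer.capture("side")["img"][130:280,260:420,::-1]
s=cv2.resize(s,(640,600),interpolation=cv2.INTER_CUBIC)
cv2.imwrite("pics/s4.png",s)
E
```

```text
t 35.4 pos [ 0.4364 -0.2042  0.2397] rot [3.134e+00 2.000e-03 1.279e+00] F [ 0.3 -0.1  0.2] q [-0.44  0.21 -0.08  1.27 -0.    1.43]
tool mm [57.5 -2.9 19.6]
turn [ 0.007  0.002 -0.002]
```

View pics/s4.png

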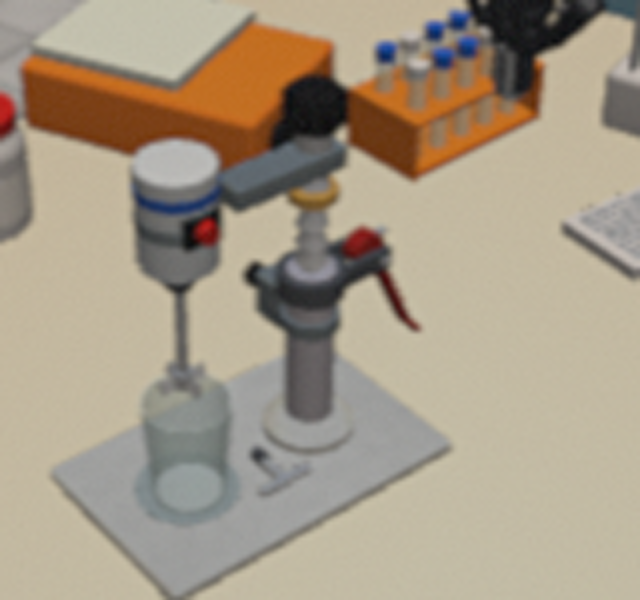

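The lever now points steeply down, with its end at (415,327). The knob is still at its raised height (row 157), and the beaker and chuck key haven't moved. I'll hand the job in.

```bash
python3 -c "
from plant import arm
print(arm.sign_off())"
```

```text
the job is handed in; nothing more can be done
None
```

I raised the stirrer head four clicks (counted by feel at the knob) and let it settle on the pawl. The cam lever then snapped shut, the beaker and everything else in view stayed in place, and I handed the job in at about 35 s; the hand-in returned no verdict.

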